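# Clamp a brass blank in the ratchet clamp

## Robot

A 7-joint arm with a two-finger parallel gripper is mounted at the origin on the work surface. World frame = base frame: x ahead of the robot, y to its left, z up, the work surface at z = 0. Lengths are in m, angles in rad, forces in N, time in s.
With the tool pointing down it reaches from about 0.35 to 0.9 m from the base axis. Payload 8.1 kg.
Tool frame: the origin (TCP) lies at the centre of the arm's flange, where the gripper is bolted on; the fingertips stand 178 mm ahead of it and the grasp point (between the pads) lies 159 mm ahead of it; z points along the fingers, y is the direction in which the jaws open and shut (so a half turn about z gives the same grasp; the last joint's range is limited). The gripper opens to 92 mm and grips with 3 to 60 N. Pads are 19 mm wide; open, the fingers measure 130 mm over their backs; the gripper's body (75 mm by 190 mm) begins 47 mm behind the grasp point.
Start: joints at [-1.379, 0.434, 0.025, 1.573, -0.012, 1.134, -0.075], TCP at [0.182, 0.598, 0.405] pointing down, gripper open.
Joint ranges: [-2.62, 2.62], [-0.44, 2.09], [-1.27, 1.32], [0.08, 2.57], [-1.32, 4.46], [0.12, 2], [-2.74, 2.74]. Speed limits (rad/s): [2.22, 2.22, 3.01, 3.01, 3.14, 3.14, 3.14].

## Interface

Orientations are given as a rotation vector (axis times angle).
In Python, from cell import arm gives the robot as it stands. The module is installed in compiled form; this text tells all that it offers.
- The arm moves only by the tool move_arm, never from a script. Its argument "steps" is a list of rows, each a list of 4 numbers: the shift along the tool's x, y, z in mm, then the turn about the tool's z in rad. In form: [[x, y, z, twist], ...]. A call has 1 to 20 rows; each row is the pose to reach, as a shift and turn from the pose commanded when the call began, along the tool's axes at that moment; what a row does not reach only later rows make up. A row lasts 1/8 s, in which the tool goes at most 62.5 mm and 10.7 degrees, less where a joint would pass 70% of its speed; a pose out of reach is approached as far as the arm can. A call with a gripper value outside its range is refused whole. "grip" is the finger opening in mm, from 0 to 91.8, set as the call begins (left out, the last holds). The fingers move at their own pace and stop on an object; "grip_force" is the grip in N (left out, the last holds). Time passes only in rows, so rows that repeat a pose let the fingers close. It gives the time, the measured TCP pose, the force and the opening at its end, in the units of the state.
- arm.observe(): the state, without advancing time (a new reading comes with each control period).
- arm.get_image(name): name is "side" or "top" or "wrist"; returns the picture (480x640x3 uint8, red, green, blue); there is no depth.
- arm.camera_info(name): a dict with "mtx" (3x3 intrinsics, pixels), "pose" (4x4, takes a point from camera to world coordinates); the wrist camera has in their place "T_tool_cam" (4x4, takes a point from camera to tool coordinates, whose origin is the TCP and whose axes are the flange's). Camera axes: x right, y down, z forward; pixel columns grow to the right and rows downward; lengths in m; the calibration is good to about 2 mm. A picture is of the moment at which its call begins: read the wrist's pose just before it. camera_info takes no time and is no camera call.
- arm.sign_off(): hands the job in, once; it reports no verdict.
The state is a dict: "clock": time; "joints": joint angles; "dq": joint speeds; "joint_efforts": joint torques, N m; "position": TCP position; "ee_rot": TCP orientation; "force": force on the tool from outside, world axes, zero at the start; "ft_torque": the same for the moment, N m; "width": opening from 0.0 (shut) to 1.0 (fully open).
Only numpy, scipy, OpenCV 4.12 (cv2) and the standard library are available. Lean on these libraries where they do the work, as an engineer would, in place of code of your own. Each camera call takes 0.05 s, during which the arm holds its last target.

## Task

Clamp the short brass cylinder (the blank) in the ratchet clamp: flip the pawl out of the toothed wheel by its ball handle, turn the knob back (counter-clockwise) until the blank fits, stand the blank on the clamp's bed between jaw and stop pad, and flip the pawl back onto the teeth. Then turn the knob clockwise one click at a time until the blank is pushed up against the stop pad and the jaw spring has been wound by two clicks, which you feel as the knob growing stiffer, and let go; a third click would mark the brass. Never force the knob back against the pawl, and leave the other things on the table where they are.

Things in the scene. Friction and masses are not known exactly. Their poses are not given: they have to be found in the camera images.
- clamp: Ratchet clamp fixed to the table: grey base plate 120 mm in x, from y = -195 to +130 mm, top at z = 12 mm. From +y to -y it carries pawl, toothed wheel with bar knob, sprung jaw, the blank's place, stop pad, anvil. Origin on the table under the knob's axis; z up. The jaw (steel plate 50 mm wide, z 14 to 40 mm) has its face at y = -84 mm minus 16 mm x knob_turn, until it meets something.
- bed (a point): Middle of the blank's place, on top of the clamp's base plate (clamp x = 0, y = -115 mm, z = 12 mm), axes as the clamp's. A blank centred here is clear of jaw and stop pad when knob_turn is 0.40 or less (3 mm to spare on the jaw's side then, 3 to 15 mm on the pad's).
- knob (a point): On the wheel's upright axis at the height to grip the knob (73 mm over the table). The knob is a black upright bar 60 mm long, 16 mm thick, from 45 to 88 mm over the table. The point turns with the wheel; the bar's length lies 0.9 rad counter-clockwise (from above) of the point's x axis. The wheel below is 104 mm across, 36 teeth on its upper face, tops 32 mm over the table.
- knob_turn (a joint): Knob angle, rad: 0 = stop with jaw fully open; grows clockwise from above (closing), to 2.5; starts at 1.6 to 1.85. The pawl clicks in at each whole multiple of 0.1745 (turn some 0.03 past it) and then bars turning back. A click moves the jaw 2.8 mm; with the blank against the pad it adds 8 N of clamping and 0.13 N m of knob torque (spring 2.9 N/mm). Turning freely takes 0.02 N m, 0.04 up a tooth.
- pawl_swing (a joint): Swing of the pawl, rad, about a level hinge parallel to the clamp's x at clamp y = +95 mm, 42 mm over the table: 0 lying in the teeth (up to 0.09 on a tooth), growing as the handle swings outward to the clamp's +y, 1.15 fully out. No spring: beyond about 0.45 it falls outward and stays out, below that it falls back onto the teeth.
- pawl_ball (a point): Centre of the black ball (22 mm across) at the end of the pawl's 8 mm thick steel handle, 65 mm from the hinge; push it with shut fingers. In the teeth the handle stands up, leaning 15 degrees towards the knob, ball 105 mm over the table; when out it leans 51 degrees away from the knob, ball about 83 mm over the table.
- anvil: Dark steel block 64 x 20 x 34 mm at the clamp's -y end, frame equal to the clamp's (origin under the knob's axis). Its screw carries the stop pad, a steel plate 50 mm wide, z 14 to 40 mm, that counts as part of it. The pad's face towards the jaw stands somewhere from y = -152 to -140 mm, set anew each time and not measured: it must be felt.
- pawl: The pawl itself: steel arm, handle and ball. Origin on its hinge, in the clamp's middle plane.
- wheel: The toothed wheel with its knob. Origin at the clamp's origin; turns with knob_turn (frame as knob).
- blank_center (a point): Centre (half-way up) of the blank: a plain brass cylinder 44 mm across, 30 mm high, 0.3 to 0.5 kg, standing on the table apart from the clamp; z is its axis.
- blank: The same blank; origin at the centre of its underside.
- wrench: Bystander: a steel wrench lying on the table; origin at its underside's middle.
- ring_gauge: Bystander: a flat steel ring 60 mm across, 16 mm high, hole 36 mm.
- coin_disc: Bystander: a flat brass disc 62 mm across, 10 mm high (wider and flatter than the blank).
- oiler: Bystander: an upright white plastic bottle 56 mm across, 130 mm high.
- brush: Bystander: a bench brush with wooden handle lying on the table.
- cup: Bystander: a small grey plastic cup 70 mm across, 50 mm high.
Not all that is in view belongs to the job. There is more than one size of the blank; the job needs the middle-sized.

How it is judged:
On the way, in this order (a step that is already met when the one before it is completed fails the run):
1. the pawl has been swung out of the teeth (value of joint pawl_swing above 0.9 rad), for 0.2 s.
2. the blank stands released on the bed between jaw and stop pad, and the pawl is back on the teeth (z of blank in the frame of bed below 0.004 m and x of blank in the frame of bed between -0.02 and 0.02 m and y of blank in the frame of bed between -0.018 and 0.012 m and angle between blank's own z axis and vertical below 0.1 rad and contact force between the fingers and blank below 0.1 N and value of joint pawl_swing below 0.2 rad), for 0.2 s.
At the end, for the whole second after the job is handed in: The blank stands upright on the bed (within 20 mm of its middle line), pressed against the stop pad with 6 to 20 N (two clicks of spring), the pawl lies in the teeth and holds the wheel, and all is at rest (contact force between anvil and blank between 6 and 20 N and z of blank in the frame of bed below 0.004 m and x of blank in the frame of bed between -0.02 and 0.02 m and angle between blank's own z axis and vertical below 0.1 rad and value of joint pawl_swing below 0.15 rad and velocity of joint knob_turn below 0.05 rad/s and linear speed of blank below 0.01 m/s); the robot touches nothing.
It fails at once if the blank is squeezed with more than 26 N (a third click of spring) (contact force between anvil and blank above 26 N).
It fails at once if the wheel is forced back against the pawl with more than 40 N (contact force between wheel and pawl above 40 N).
It fails at once if another thing on the table is shifted by more than 30 mm (distance of any of wrench, ring_gauge, coin_disc, oiler, brush, cup from where it was at the start of the episode above 0.03 m).
It also fails if it takes over 72 s, if anything falls off the work surface, if the arm or the gripper's body presses on something with over 40 N, if the wrist force passes 120 N, or if a joint passes its speed limit or range.

## Working session

There is one attempt and no reset: what is moved stays moved. The work goes in short steps, Python scripts to look and compute and a tool call to move; the robot and the scene stay as the last step left them, time stands still between calls to the robot, and variables do not carry over. Pictures are saved under pics/ and viewed, and the job is handed in when it is done.

Besides the shell and the picture viewer there is one more tool, called after "Call:" as name(argument=value, ...), one argument or row to a line, values as JSON. move_arm: Moves the arm, as the interface text tells. Its arguments: {"type":"object","properties":{"steps":{"type":"array"},"grip":{"type":"number"},"grip_force":{"type":"number"}},"required":["steps"]}

```bash
mkdir -p pics; cat > h.py <<'E'
import numpy as np, cv2
from cell import arm
from scipy.spatial.transform import Rotation as R
def snap(name,fn):
    im=arm.get_image(name); cv2.imwrite('pics/'+fn,im[:,:,::-1]); return im
def cam(name):
    i=arm.camera_info(name); K=np.array(i['mtx'])
    if 'pose' in i: return K,np.array(i['pose'])
    s=arm.observe(); T=np.eye(4);T[:3,:3]=R.from_rotvec(s['ee_rot']).as_matrix();T[:3,3]=s['position']
    return K,T@np.array(i['T_tool_cam'])
def ray(name,uv):
    K,T=cam(name); d=T[:3,:3]@np.linalg.solve(K,np.array([uv[0],uv[1],1.0])); return T[:3,3],d/np.linalg.norm(d)
def onz(name,uv,z):
    o,d=ray(name,uv); return o+d*(z-o[2])/d[2]
def proj(name,p):
    K,T=cam(name); q=np.linalg.inv(T)@np.append(p,1); r=K@q[:3]; return r[:2]/r[2]
E
python3 - <<'E'
from h import *
s=arm.observe(); print(s)
snap('top','top0.png'); snap('side','side0.png')
for n in('top','side'): print(cam(n))
E
```

```text
{'clock': 0.0, 'joints': array([-1.37860422,  0.43522482,  0.02498495,  1.57409199, -0.01163949,
        1.13400768, -0.07510398]), 'dq': array([ 0.00046248, -0.00039312,  0.00154491, -0.00136354,  0.00167788,
        0.00017712,  0.00084755]), 'joint_efforts': array([-1.10800152e-04, -6.67864966e+01,  9.84363891e-01, -3.14443731e+01,
       -6.06932212e-02,  4.31277906e-02,  1.77703851e-04]), 'position': array([0.18155032, 0.59780748, 0.40394572]), 'ee_rot': array([-4.61523094e-01, -3.10738447e+00,  2.48479974e-03]), 'force': array([-1.22571362,  0.37271439, -0.37810923]), 'ft_torque': array([ 0.00030326, -0.02565618,  0.01402609]), 'width': 1.001835782046764}
(array([[595.00823019,   0.        , 321.47882241],
       [  0.        , 595.00823019, 224.24676701],
       [  0.        ,   0.        ,   1.        ]]), array([[-0.02669443, -0.99623885,  0.08243514,  0.4310879 ],
       [-0.99964146,  0.02643139, -0.00428079, -0.07080035],
       [ 0.00208581, -0.08251986, -0.99658724,  1.37004528],
       [ 0.        ,  0.        ,  0.        ,  1.        ]]))
(array([[562.99892034,   0.        , 316.85084854],
       [  0.        , 562.99892034, 238.8700436 ],
       [  0.        ,   0.        ,   1.        ]]), array([[ 0.97057481, -0.15331482,  0.18568552,  0.29327931],
       [-0.24052207, -0.58021675,  0.7781373 , -1.06340136],
       [-0.01156214, -0.79990193, -0.60001936,  0.83711144],
       [ 0.        ,  0.        ,  0.        ,  1.        ]]))
```

View pics/top0.png

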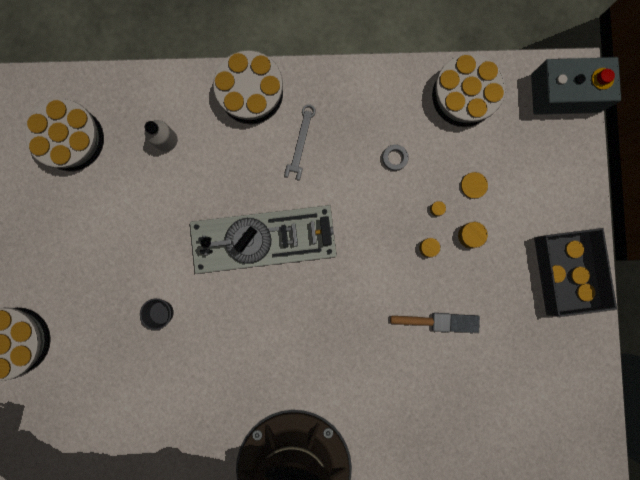

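View pics/side0.png

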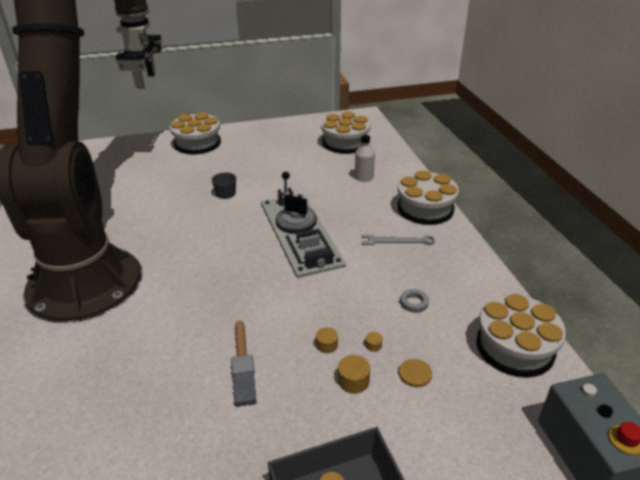

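```bash
python3 - <<'E'
from h import *
im=cv2.imread('pics/top0.png'); hsv=cv2.cvtColor(im,cv2.COLOR_BGR2HSV)
m=cv2.inRange(hsv,(10,140,80),(30,255,255))
for c in cv2.findContours(m,cv2.RETR_EXTERNAL,cv2.CHAIN_APPROX_NONE)[0]:
    (u,v),r=cv2.minEnclosingCircle(c); a=cv2.contourArea(c)
    if 395<u<500 and 150<v<280:
        M=cv2.moments(c); u,v=M['m10']/a,M['m01']/a
        p=onz('top',(u,v),0.03); q=onz('top',(u+np.sqrt(a/np.pi),v),0.03)
        print((u,v),a,'eqdia',2*np.linalg.norm(p-q)*1e3,p)
a=cv2.resize(im[160:270,400:500],None,fx=5,fy=5,interpolation=cv2.INTER_CUBIC)[:, :400]
b=cv2.resize(im[195:280,180:345],(800,412),interpolation=cv2.INTER_CUBIC)
s=cv2.imread('pics/side0.png')
cv2.imwrite('pics/cropA.png',cv2.resize(s[310:400,300:450],(800,480),interpolation=cv2.INTER_CUBIC))
cv2.imwrite('pics/cropB.png',b)
cv2.imwrite('pics/cropC.png',cv2.resize(s[160:280,240:360],(600,600),interpolation=cv2.INTER_CUBIC))
# plate mask
hs=cv2.inRange(im,(0,0,0),(255,255,255))
E
```

```text
(430.31723675385643, 247.00871898054996) 248.5 eqdia 40.1025491185278 [ 0.48397468 -0.32037303  0.03      ]
(474.2026074700493, 234.25757575757575) 473.0 eqdia 55.44315943685898 [ 0.5101143  -0.42066937  0.03      ]
(438.43014705882354, 208.03186274509804) 136.0 eqdia 29.830189881616374 [ 0.57175871 -0.34244834  0.03      ]
(474.3025067750677, 184.8130081300813) 492.0 eqdia 56.937506103195936 [ 0.62264755 -0.42628979  0.03      ]
```

View pics/cropA.png

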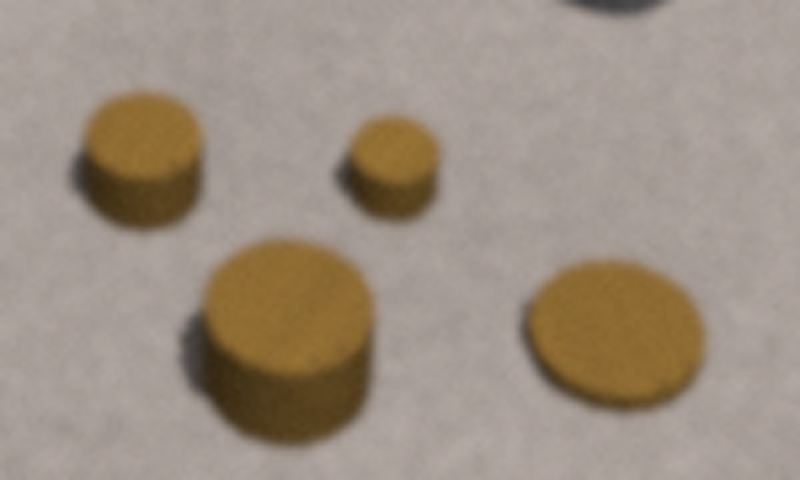

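View pics/cropB.png

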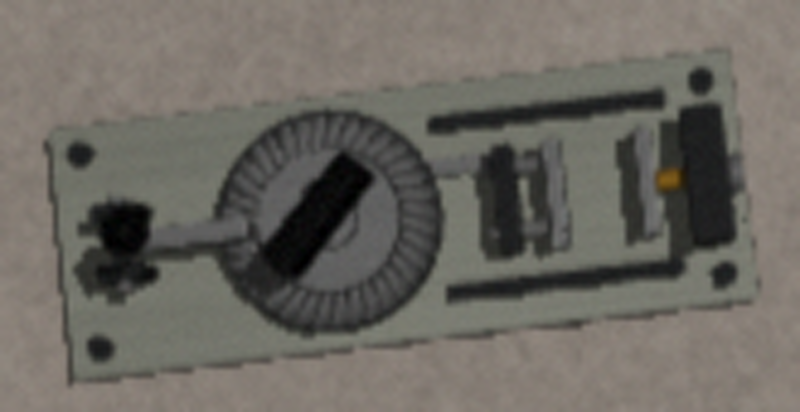

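View pics/cropC.png

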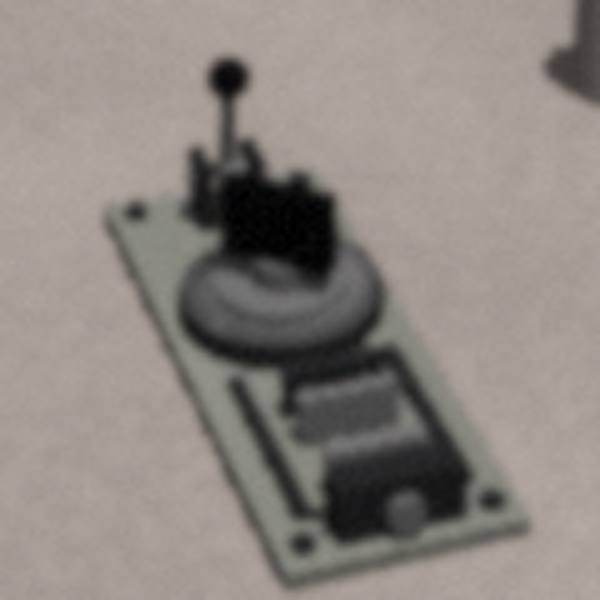

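```bash
cat >> h.py <<'E'
E
python3 - <<'E'
from h import *
im=cv2.imread('pics/top0.png').astype(int)
b,g,r=im[...,0],im[...,1],im[...,2]
# table is reddish (r>g), plate greenish
m=((g-r)>=0).astype(np.uint8)*255
m[:195]=0;m[285:]=0;m[:,:180]=0;m[:,345:]=0
m=cv2.morphologyEx(m,cv2.MORPH_OPEN,np.ones((3,3)));m=cv2.morphologyEx(m,cv2.MORPH_CLOSE,np.ones((9,9)))
c=max(cv2.findContours(m,cv2.RETR_EXTERNAL,cv2.CHAIN_APPROX_NONE)[0],key=cv2.contourArea)
h=cv2.convexHull(c); q=cv2.approxPolyDP(h,8,True)[:,0]; print(q, cv2.contourArea(c))
rect=cv2.boxPoints(cv2.minAreaRect(np.array([onz('top',p,0.012)[:2]*1000 for p in c[:,0]],np.float32)))
print(rect, cv2.minAreaRect(np.array([onz('top',p,0.012)[:2]*1000 for p in c[:,0]],np.float32)))
v=im.astype(np.uint8).copy(); cv2.drawContours(v,[c],-1,(0,0,255),1)
cv2.imwrite('pics/plate.png',cv2.resize(v[195:285,180:345],(800,436)))
# dark masks: ball in side
s=cv2.imread('pics/side0.png')
cc=(240+228/5,160+78/5); print('ball side',cc)
def tri(a,b):
    o1,d1=a;o2,d2=b; A=np.stack([d1,-d2],1); t=np.linalg.lstsq(A,o2-o1,rcond=None)[0]
    p,q=o1+d1*t[0],o2+d2*t[1]; return (p+q)/2,np.linalg.norm(p-q)
print(tri(ray('side',cc),ray('top',(180+125/4.848,195+228/4.848))))
E
```

```text
[[329 206]
 [335 255]
 [195 272]
 [191 222]] 6980.0
[[ 438.67178   213.98373 ]
 [ 469.26343  -107.487206]
 [ 587.4778    -96.23776 ]
 [ 556.8861    225.23318 ]] ((513.0747680664062, 58.87298583984375), (118.7483901977539, 322.9232482910156), 5.435976505279541)
ball side (285.6, 175.6)
(array([0.50619059, 0.17088174, 0.10318707]), np.float64(0.0035867491928997758))
```

View pics/plate.png

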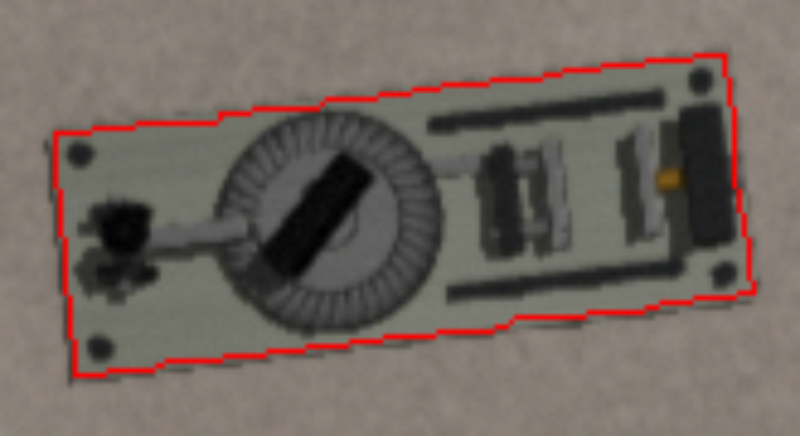

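```bash
cat >> h.py <<'E'
O=np.array([510.0,91.2]); YAW=np.radians(5.44)
def setclamp():
    pass
def c2w(x,y): # clamp mm -> world mm
    c,s=np.cos(YAW),np.sin(YAW); return O+np.array([c*x-s*y,s*x+c*y])
def w2c(p):
    c,s=np.cos(YAW),np.sin(YAW); d=np.array(p)[:2]-O; return np.array([c*d[0]+s*d[1],-s*d[0]+c*d[1]])
def go(xy,z,psi=None):
    """shift (tool axes mm, twist) from measured pose to world xy,z(mm), tool-y angle psi"""
    s=arm.observe(); M=R.from_rotvec(s['ee_rot']).as_matrix()
    d=np.array([xy[0],xy[1],z])-s['position']*1000
    cur=np.arctan2(M[1,1],M[0,1]); tw=0 if psi is None else (cur-psi+np.pi)%(2*np.pi)-np.pi
    print('shift',np.round(M.T@d,1),'twist',round(tw,3),'cur psi',round(cur,4))
E
python3 - <<'E'
from h import *
print(np.round(arm.camera_info('wrist')['T_tool_cam'],3), np.round(np.array(arm.camera_info('wrist')['mtx']),1))
go(c2w(0,30),400,YAW)
E
```

```text
[[-0.001 -0.957 -0.291  0.078]
 [ 1.    -0.001 -0.    -0.   ]
 [-0.    -0.291  0.957  0.019]
 [ 0.     0.     0.     1.   ]] [[369.4   0.  322.3]
 [  0.  369.4 241. ]
 [  0.    0.    1. ]]
shift [-450.1 -361.6    4.6] twist 1.181 cur psi 1.276
```

Call:
move_arm(
  steps=[
    [-30,-24,0,0.08],
    [-70,-56,0,0.2],
    [-110,-89,0,0.3],
    [-150,-120,0,0.42],
    [-190,-153,0,0.52],
    [-230,-185,0,0.64],
    [-270,-217,0,0.74],
    [-310,-249,0,0.85],
    [-350,-281,0,0.95],
    [-390,-313,0,1.05],
    [-420,-337,0,1.12],
    [-440,-353,0,1.16],
    [-450,-362,0,1.18],
    [-450,-362,0,1.18],
    [-450,-362,0,1.18],
  ],
  grip=0,
)

```text
clock: 1.98
position: [0.5065, 0.122, 0.4046]
ee_rot: [-2.109, -2.327, 0.0]
force: [-0.1, 0.6, -0.7]
width: 0.005
```

```bash
python3 - <<'E'
from h import *
s=arm.observe(); print(s['clock'],s['position'],s['joints'],s['width'],s['force'],s['ft_torque'])
snap('wrist','w1.png'); print(cam('wrist')[1])
go(c2w(0,30),400,YAW)
for p in [(0,0,88),(0,78,105),(0,-115,12),(60,130,12),(-60,130,12)]:
    print(p,proj('wrist',np.append(c2w(p[0],p[1]),p[2])/1000))
E
```

```text
1.975 [0.50645799 0.12203382 0.4045508 ] [-0.72112904  0.27532335  0.48515519  1.85421503 -0.14757598  1.04776248
 -0.07943752] 0.005132965747580725 [-0.11941703  0.58270846 -0.72966344] [-0.11670709  0.04773047  0.02970644]
[[ 9.95292333e-01  9.29601919e-02  2.74148650e-02  4.99562049e-01]
 [ 9.69156253e-02 -9.52484947e-01 -2.88755585e-01  2.00228908e-01]
 [-7.30528356e-04  2.90053149e-01 -9.57010260e-01  3.85186552e-01]
 [ 0.00000000e+00  0.00000000e+00  0.00000000e+00  1.00000000e+00]]
shift [-1.1  0.6  4.6] twist 0.003 cur psi 0.0983
(0, 0, 88) [322.37508188 262.7620818 ]
(0, 78, 105) [322.58549987 172.93376225]
(0, -115, 12) [322.19861648 334.29312478]
(60, 130, 12) [385.83126296 106.68236606]
(-60, 130, 12) [259.60869836 106.40311908]
```

View pics/w1.png

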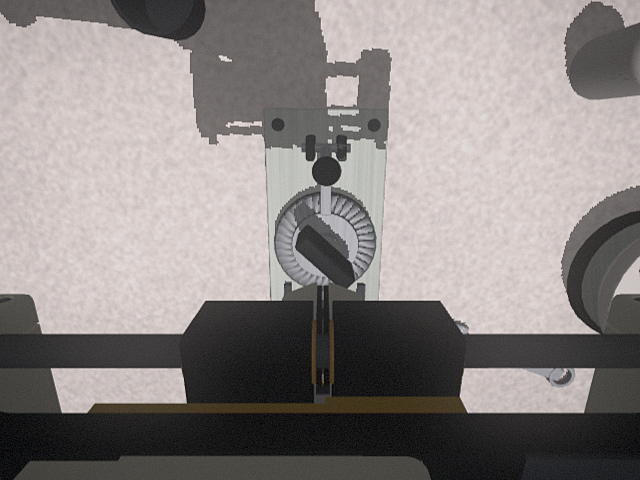

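```bash
sed -i 's/O=np.array(\[510.0,91.2\])/O=np.array([513.0,91.5])/' h.py; python3 - <<'E'
from h import *
im=cv2.imread('pics/w1.png'); c=cv2.resize(im[150:310,250:400],(750,800),interpolation=cv2.INTER_CUBIC)
cv2.imwrite('pics/w1c.png',c[:600]); cv2.imwrite('pics/w1d.png',c[300:])
for p in [(0,0,88),(0,0,32),(0,78,105),(60,130,12),(-60,130,12)]:
    print(p,proj('wrist',np.append(c2w(p[0],p[1]),p[2])/1000))
E
```

```text
(0, 0, 88) [325.89774056 262.75436237]
(0, 0, 32) [325.42139506 243.3749634 ]
(0, 78, 105) [326.60227367 172.92354042]
(60, 130, 12) [389.003439  106.6734689]
(-60, 130, 12) [262.77920888 106.39421869]
```

View pics/w1d.png

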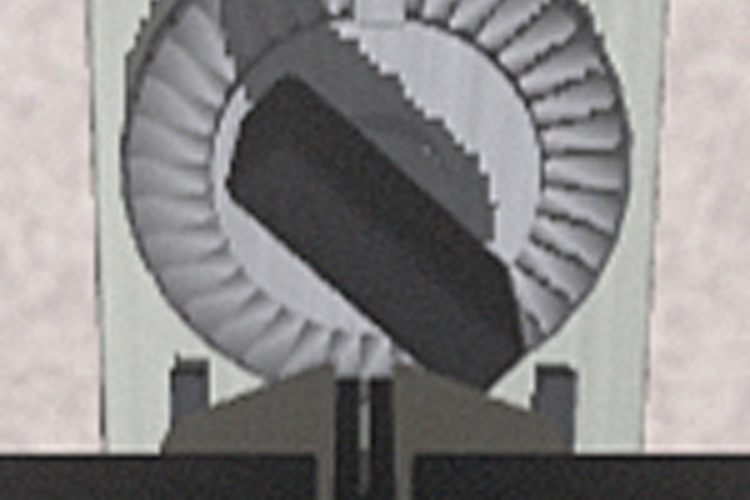

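```bash
python3 - <<'E'
from h import *
go(c2w(0,44),272,YAW); go(c2w(0,105),272,YAW)
E
```

```text
shift [ 12.8   3.7 132.6] twist 0.003 cur psi 0.0983
shift [ 73.8   3.9 132.6] twist 0.003 cur psi 0.0983
```

Call:
move_arm(
  steps=[
    [6,2,45,0],
    [12,4,90,0],
    [13,4,120,0],
    [13,4,132,0],
    [13,4,132,0],
    [20,4,132,0],
    [28,4,132,0],
    [36,4,132,0],
    [44,4,132,0],
    [52,4,132,0],
    [60,4,132,0],
    [68,4,132,0],
    [74,4,132,0],
    [74,4,132,0],
  ],
)

```text
clock: 3.78
position: [0.5038, 0.1955, 0.2727]
ee_rot: [-2.111, -2.326, -0.0]
force: [-0.0, -0.3, 0.3]
width: 0.006
```

```bash
python3 - <<'E'
from h import *
s=arm.observe(); print(s['clock'],s['position'],s['force'],s['ft_torque'], w2c(s['position']*1000))
snap('side','s2.png'); a=cv2.imread('pics/s2.png'); cv2.imwrite('pics/s2c.png',cv2.resize(a[120:280,220:380],(600,600)))
E
```

```text
3.775 [0.50381254 0.19547004 0.27267666] [-0.00950546 -0.33730707  0.26331556] [-0.12028004  0.03887397  0.04216935] [  0.71062093 104.3727631 ]
```

View pics/s2c.png

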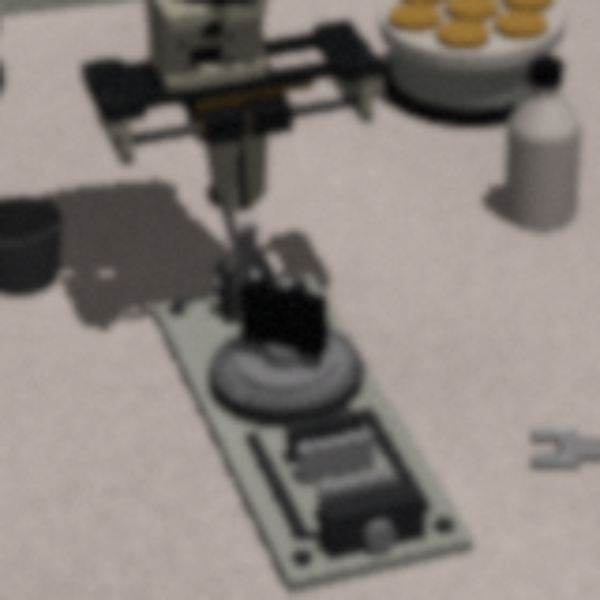

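```bash
python3 - <<'E'
from h import *
go(c2w(0,0),238,YAW-0.77+np.pi/2)
E
```

```text
shift [-103.9   -0.8   34.7] twist -0.8 cur psi 0.0962
```

Call:
move_arm(
  steps=[
    [-5,0,-25,-0.05],
    [-25,0,-45,-0.2],
    [-55,0,-60,-0.38],
    [-80,-1,-60,-0.56],
    [-98,-1,-60,-0.7],
    [-104,-1,-60,-0.8],
    [-104,-1,-60,-0.8],
    [-104,-1,-60,-0.8],
  ],
  grip=50,
)

```text
clock: 4.82
position: [0.5128, 0.0915, 0.3327]
ee_rot: [-1.043, -2.963, -0.0]
force: [0.3, -0.1, 0.8]
width: 0.544
```

```bash
python3 - <<'E'
from h import *
s=arm.observe(); print(s['clock'],s['position'],s['joints'],s['ft_torque'], w2c(s['position']*1000))
go(c2w(0,0),238,YAW-0.77+np.pi/2)
snap('wrist','w3.png');snap('top','t3.png'); a=cv2.imread('pics/t3.png'); cv2.imwrite('pics/t3c.png',cv2.resize(a[195:285,180:345],(800,436)))
for p in [(0,0,88),(30*np.cos(-.77),30*np.sin(-.77),88),(30*np.cos(2.37),30*np.sin(2.37),88)]:
    print(p,proj('wrist',np.append(c2w(p[0],p[1]),p[2])/1000))
E
```

```text
4.825 [0.51280568 0.09148826 0.33271034] [-0.48963671  0.34566291  0.27282245  1.93312001 -0.11917548  0.87815784
  0.7377421 ] [-0.01912437 -0.01652392  0.01014734] [-0.1945543   0.00673812]
shift [-0.2  0.1 94.7] twist -0.002 cur psi 0.8937
(0, 0, 88) [321.82322612 255.75372926]
(np.float64(21.5373200883283), np.float64(-20.884057158820703), 88) [321.92298236 298.17367492]
(np.float64(-21.504031718596288), np.float64(20.918332147798132), 88) [321.79279032 210.11447324]
```

View pics/w3.png

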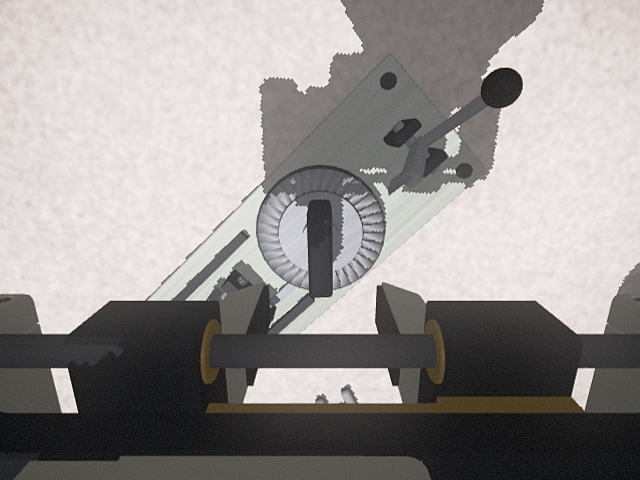

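View pics/t3c.png

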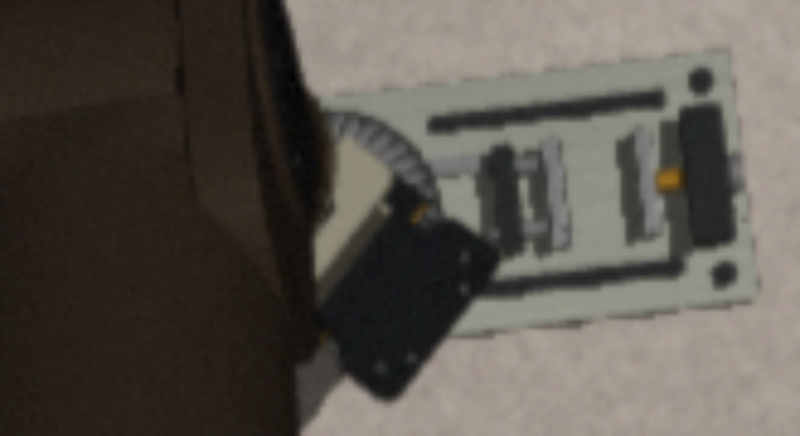

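Call:
move_arm(
  steps=[
    [0,0,40,0],
    [0,0,75,0],
    [0,0,93,0],
    [0,0,94,0],
    [0,0,94,0],
  ],
)

```text
clock: 5.55
position: [0.5132, 0.0916, 0.2393]
ee_rot: [1.04, 2.964, 0.001]
force: [-0.3, -0.1, -1.0]
width: 0.542
```

Call:
move_arm(
  steps=[
    [0,0,0,0],
    [0,0,0,0],
    [0,0,0,0],
    [0,0,0,0],
  ],
  grip=0,
  grip_force=15,
)

```text
clock: 6.05
position: [0.5122, 0.0904, 0.2388]
ee_rot: [-1.04, -2.963, 0.003]
force: [-0.6, 1.7, 4.3]
width: 0.175
```

```bash
python3 - <<'E'
from h import *
s=arm.observe(); print(s['clock'],s['position'],s['joints'],s['force'],s['ft_torque'], s['width']*91.8,w2c(s['position']*1000))
go(c2w(0,0),238,YAW-0.77+np.pi/2)
E
```

```text
6.05 [0.51217782 0.09037947 0.23876326] [-0.45217975  0.47937699  0.23455626  2.01940827 -0.17372437  0.66360197
  0.78971092] [-0.56732793  1.66351454  4.26695825] [0.74313237 0.06058975 0.01562284] 16.100837331445682 [-0.92470274 -1.03753365]
shift [0.1 1.4 0.8] twist -0.0 cur psi 0.8954
```

Call:
move_arm(
  steps=[
    [0,-2,0,-0.08],
    [0,-2,0,-0.2],
    [0,-2,0,-0.34],
    [0,-2,0,-0.48],
    [0,-2,0,-0.62],
    [0,-2,0,-0.76],
    [0,-2,0,-0.8],
    [0,-2,0,-0.8],
  ],
)

```text
clock: 7.05
position: [0.5118, 0.0901, 0.2388]
ee_rot: [-0.194, 3.135, 0.001]
force: [1.9, 2.9, -1.8]
width: 0.174
```

```bash
python3 - <<'E'
from h import *
s=arm.observe(); print(s['clock'],s['position'],s['joints'],s['force'],s['ft_torque'], s['width']*91.8,w2c(s['position']*1000))
go(c2w(0,0),238,YAW-0.77+np.pi/2+1.47)
E
```

```text
7.05 [0.51176438 0.09008973 0.23880315] [-0.28492536  0.47255132  0.01071177  2.00753885 -0.00886932  0.6608571
  1.42579029] [ 1.92156401  2.90988912 -1.78562393] [ 0.61356422 -0.22845913 -0.00759333] 16.01334918308795 [-1.36375548 -1.28677807]
shift [-1.4  1.2  0.8] twist -0.672 cur psi 1.6942
```

Call:
move_arm(
  steps=[
    [0,0,0,-0.1],
    [0,0,0,-0.24],
    [0,0,0,-0.38],
    [0,0,0,-0.52],
    [0,0,0,-0.64],
    [0,0,0,-0.67],
    [0,0,0,-0.67],
  ],
)

```text
clock: 7.92
position: [0.5117, 0.0901, 0.2388]
ee_rot: [-1.213, 2.897, 0.001]
force: [1.6, 4.5, -2.3]
width: 0.172
```

```bash
python3 - <<'E'
from h import *
s=arm.observe(); print(s['clock'],s['position'],s['joints'],s['force'],s['ft_torque'], s['width']*91.8,w2c(s['position']*1000))
go(c2w(0,0),238,YAW-0.77+np.pi/2+1.47)
E
```

```text
7.925 [0.51171605 0.09013111 0.23879057] [-0.14842265  0.48091381 -0.17141256  1.99580994  0.12601784  0.67417296
  1.96419439] [ 1.61361696  4.50198482 -2.349928  ] [ 0.98440725 -0.27104444 -0.01256586] 15.823985374838253 [-1.40794315 -1.24099744]
shift [-1.9  0.   0.8] twist -0.002 cur psi 2.3635
```

Call:
move_arm(
  steps=[
    [0,0,0,0],
    [0,0,0,0],
    [0,0,-30,0],
    [0,0,-70,0],
    [0,0,-90,0],
    [0,0,-90,0],
  ],
  grip=60,
)

```text
clock: 8.68
position: [0.512, 0.0895, 0.3301]
ee_rot: [-1.213, 2.895, -0.001]
force: [-0.5, 0.3, -0.3]
width: 0.65
```

```bash
python3 - <<'E'
from h import *
s=arm.observe(); print(s['clock'],s['position'],s['width']*91.8)
go((487,-355),330,YAW)
snap('wrist','w4.png')
E
```

```text
8.675 [0.51197384 0.08947158 0.33011479] 59.62907507515642
shift [ 3.344e+02 -2.938e+02 -1.000e-01] twist 2.27 cur psi 2.3646
```

View pics/w4.png

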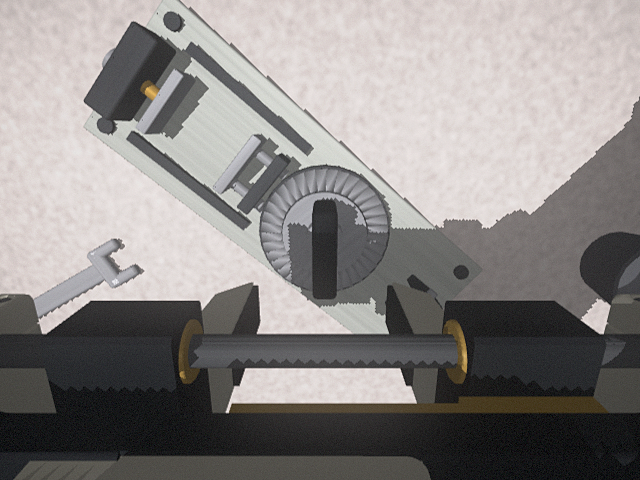

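Call:
move_arm(
  steps=[
    [15,-13,0,0.1],
    [42,-37,0,0.27],
    [71,-62,0,0.45],
    [100,-88,0,0.62],
    [128,-113,0,0.8],
    [157,-138,0,0.97],
    [185,-163,0,1.15],
    [213,-187,0,1.32],
    [240,-211,0,1.5],
    [267,-235,0,1.67],
    [292,-256,0,1.85],
    [313,-275,0,2.02],
    [328,-288,0,2.15],
    [334,-294,0,2.25],
    [334,-294,0,2.27],
    [334,-294,0,2.27],
    [334,-294,0,2.27],
  ],
)

```text
clock: 10.85
position: [0.4877, -0.3539, 0.3284]
ee_rot: [-2.11, -2.327, -0.0]
force: [-0.2, -0.2, 0.1]
width: 0.655
```

```bash
python3 - <<'E'
from h import *
s=arm.observe(); print(s['clock'],s['position'],s['joints'],s['width']*91.8)
im=snap('wrist','w5.png')[:,:,::-1].copy()
hsv=cv2.cvtColor(im,cv2.COLOR_BGR2HSV); m=cv2.inRange(hsv,(8,90,60),(35,255,255)); m[290:]=0
for c in cv2.findContours(m,cv2.RETR_EXTERNAL,cv2.CHAIN_APPROX_NONE)[0]:
    if cv2.contourArea(c)>200: print(cv2.boundingRect(c),cv2.contourArea(c))
print(proj('wrist',(.487,-.320,.03)))
E
```

```text
10.85 [ 0.48771182 -0.35393967  0.32841452] [ 0.2260772   0.49279197  0.45261478  1.74928948 -0.255759    0.95872395
  0.87804396] 60.12082227765251
(310, 268, 61, 22) 919.0
(405, 211, 46, 40) 1217.0
(294, 161, 57, 60) 2513.0
(99, 36, 30, 136) 3244.0
[324.85056258 190.28041669]
```

View pics/w5.png

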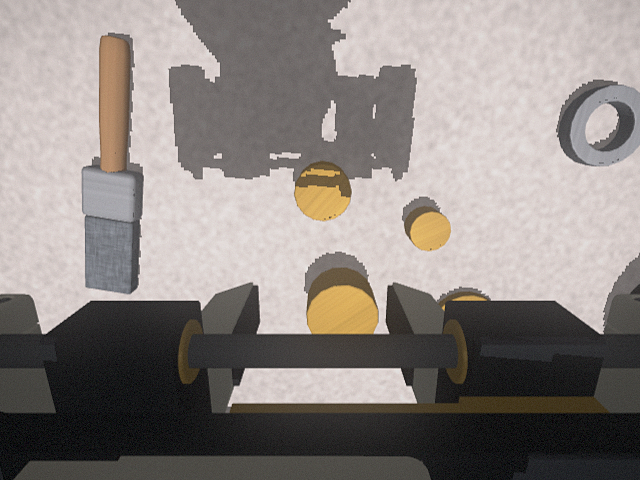

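```bash
python3 - <<'E'
from h import *
p=onz('wrist',(322.5,193.5),0.03)*1000; print(p, np.linalg.norm(onz('wrist',(294,193),.03)-onz('wrist',(351,193),.03)))
go(p[:2],188,YAW)
E
```

```text
[ 485.46294466 -322.61504934   30.        ] 0.04330554696098999
shift [ 31.4   0.8 140.6] twist 0.003 cur psi 0.0977
```

Call:
move_arm(
  steps=[
    [12,0,45,0],
    [25,1,90,0],
    [31,1,120,0],
    [31,1,136,0],
    [31,1,140,0],
    [31,1,140,0],
    [31,1,140,0],
  ],
)

```text
clock: 11.78
position: [0.486, -0.3242, 0.1898]
ee_rot: [2.111, 2.324, 0.001]
force: [-0.4, 0.2, 0.2]
width: 0.654
```

Call:
move_arm(
  steps=[
    [0,0,0,0],
    [0,0,0,0],
    [0,0,0,0],
    [0,0,0,0],
    [0,0,0,0],
  ],
  grip=0,
  grip_force=25,
)

```text
clock: 12.4
position: [0.4856, -0.3237, 0.1891]
ee_rot: [2.112, 2.325, 0.0]
force: [-1.4, 0.2, 5.1]
width: 0.474
```

```bash
sed -i 's/O=np.array(\[513.0,91.5\])/O=np.array([512.0,90.5])/' h.py; python3 - <<'E'
from h import *
s=arm.observe(); print(s['clock'],s['position'],s['joints'],s['width']*91.8,s['force'])
go(c2w(0,-115),260,YAW)
E
```

```text
12.4 [ 0.48562035 -0.323725    0.18907923] [ 0.24715956  0.64776572  0.36079188  1.90023723 -0.35679731  0.65622095
  0.92235797] 43.55187547533609 [-1.4359886   0.21834837  5.09174323]
shift [294.8  65.8 -70.9] twist 0.001 cur psi 0.0958
```

Call:
move_arm(
  steps=[
    [0,0,-30,0],
    [10,2,-70,0],
    [40,9,-85,0],
    [80,18,-85,0],
    [125,28,-85,0],
    [170,38,-85,0],
    [215,48,-85,0],
    [255,57,-85,0],
    [280,63,-85,0],
    [295,66,-85,0],
    [295,66,-85,0],
    [295,66,-85,0],
  ],
)

```text
clock: 13.9
position: [0.5229, -0.025, 0.2737]
ee_rot: [2.114, 2.323, -0.001]
force: [-0.1, 0.2, -3.7]
width: 0.472
```

```bash
python3 - <<'E'
from h import *
s=arm.observe(); print(s['clock'],s['position'],s['joints'],s['width']*91.8,s['force'])
go(c2w(0,-115),202,YAW)
snap('wrist','w6.png'); snap('side','s6.png');a=cv2.imread('pics/s6.png'); cv2.imwrite('pics/s6c.png',cv2.resize(a[120:300,220:400],(600,600)))
for p in [(0,-87.2,40),(25,-87.2,40),(-25,-87.2,40),(30,0,88),(50,0,32)]:
    print(p,proj('wrist',np.append(c2w(p[0],p[1]),p[2])/1000))
E
```

```text
13.9 [ 0.52288056 -0.02503967  0.27370922] [-0.37552192  0.4466997   0.43211244  1.995743   -0.2664752   0.7536052
  0.30942362] 43.35471740603917 [-0.12971527  0.21633729 -3.71689004]
shift [ 1.1  0.1 71.7] twist -0.001 cur psi 0.0943
(0, -87.2, 40) [321.25749999 215.72811068]
(25, -87.2, 40) [363.35816293 215.63406212]
(-25, -87.2, 40) [279.16646189 215.82213773]
(30, 0, 88) [395.03991595  30.09209346]
(50, 0, 32) [412.40524831  56.17492564]
```

View pics/w6.png

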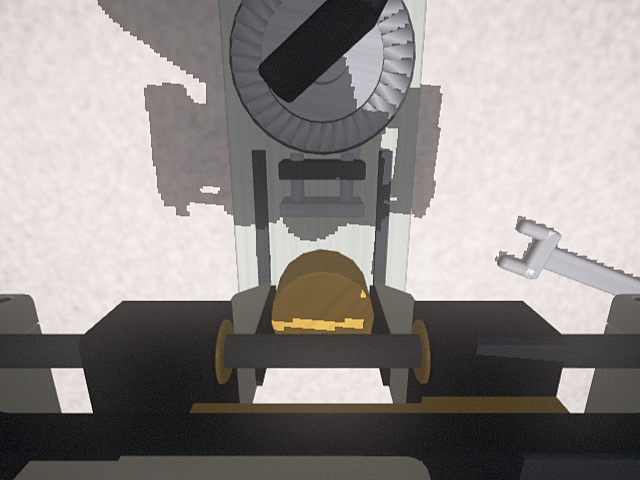

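View pics/s6c.png

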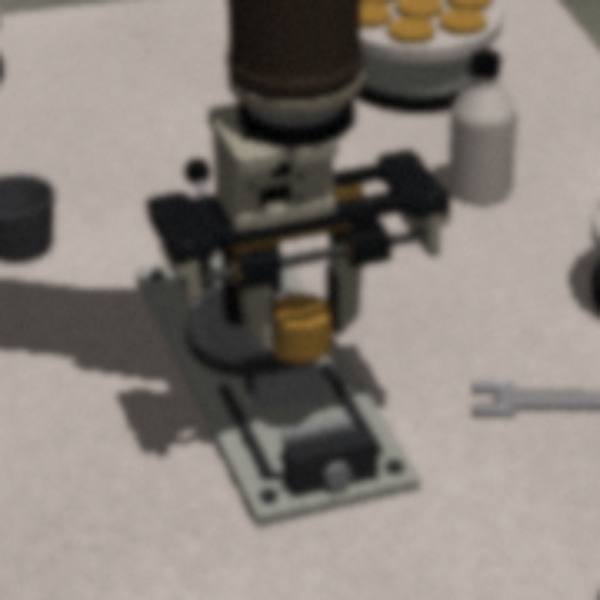

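Call:
move_arm(
  steps=[
    [1,0,25,0],
    [1,0,50,0],
    [1,0,62,0],
    [1,0,68,0],
    [1,0,71,0],
    [1,0,71,0],
    [1,0,71,0],
  ],
)

```text
clock: 14.88
position: [0.5232, -0.0226, 0.2032]
ee_rot: [2.112, 2.325, 0.001]
force: [-0.3, -0.1, -3.8]
width: 0.476
```

```bash
python3 - <<'E'
from h import *
s=arm.observe(); print(s['clock'],s['position'],s['width']*91.8,s['force'],s['ft_torque'],w2c(s['position']*1000))
snap('wrist','w7.png')
E
```

```text
14.875 [ 0.52321499 -0.02263728  0.20322087] 43.68180777169454 [-0.32113203 -0.12938394 -3.80448907] [-0.10381458  0.02606381 -0.00178105] [   0.43868878 -113.6909309 ]
```

View pics/w7.png

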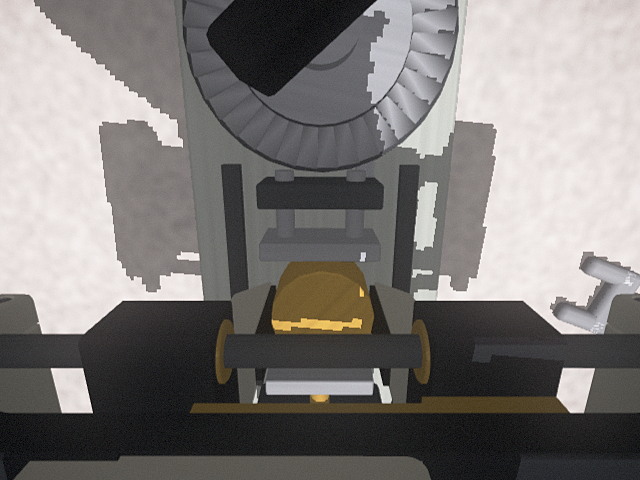

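Call:
move_arm(
  steps=[
    [-2,0,1,0],
    [-2,0,2,0],
    [-2,0,2,0],
    [-2,0,2,0],
  ],
)

```text
clock: 15.42
position: [0.5233, -0.0249, 0.201]
ee_rot: [2.113, 2.325, 0.0]
force: [-2.0, -0.9, 5.1]
width: 0.472
```

Call:
move_arm(
  steps=[
    [0,0,0,0],
    [0,0,0,0],
    [0,0,0,0],
    [0,0,-25,0],
    [0,0,-60,0],
    [0,0,-90,0],
    [0,0,-100,0],
    [0,0,-100,0],
  ],
  grip=58,
)

```text
clock: 16.42
position: [0.5232, -0.0245, 0.3007]
ee_rot: [2.112, 2.325, 0.001]
force: [0.6, 0.4, 0.1]
width: 0.629
```

```bash
python3 - <<'E'
from h import *
s=arm.observe(); print(s['clock'],s['position'],s['width']*91.8,s['force'],s['ft_torque'],w2c(s['position']*1000))
snap('wrist','w8.png'); snap('side','s8.png');a=cv2.imread('pics/s8.png'); cv2.imwrite('pics/s8c.png',cv2.resize(a[120:300,220:400],(600,600)))
go(c2w(0,178),300,YAW)
E
```

```text
16.425 [ 0.52323774 -0.02448964  0.30074625] 57.73267768617607 [0.58045691 0.39708324 0.08674585] [-0.11389343 -0.01019434 -0.00762146] [   0.2857211  -115.53710808]
shift [293.5   0.5  -0.3] twist 0.001 cur psi 0.0961
```

View pics/w8.png

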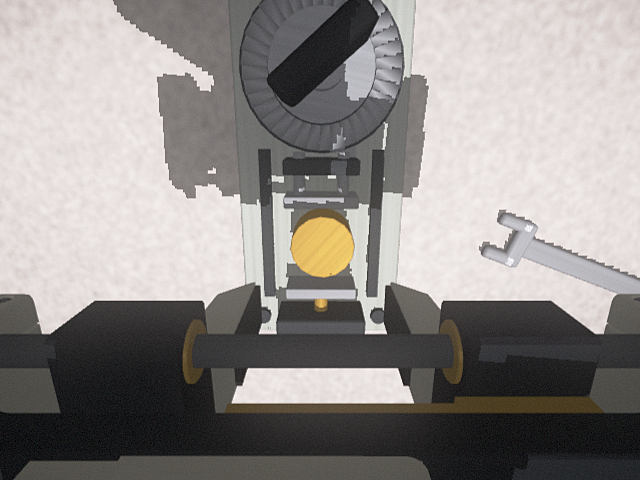

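View pics/s8c.png

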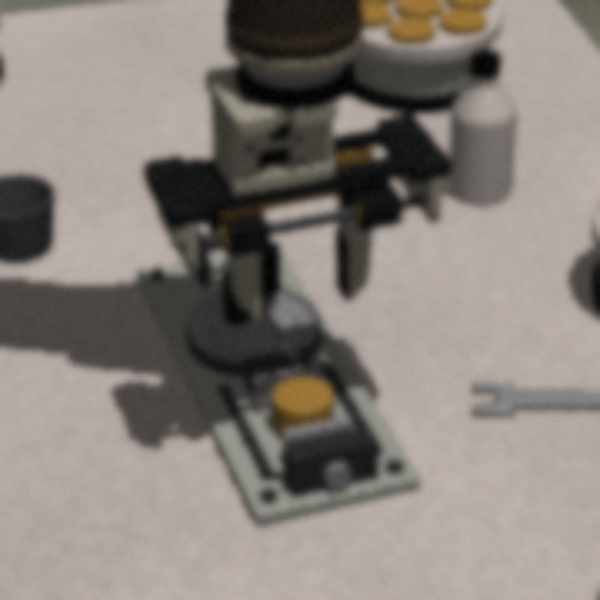

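```bash
python3 - <<'E'
from h import *
im=cv2.imread('pics/w8.png'); print(im[270:306,330,1]); print(im[185:216,322,1])
for v in (207,289,290): print(v,w2c(onz('wrist',(321,v),.04)*1000))
print(w2c(onz('wrist',(322.5,247),.042)*1000))
E
```

```text
[199 197 203 143 147 169 107  93  93  93  88  96  92  93  96  93  88  88
  92 134 190 207 198 197 201 200 201 206 179 126  98  69  61  59  57  50]
[116 113 111 115 113 111  90  90  87  87  91  78 128 185 197 190 193 207
 168  89 100 106 103  92  84  86  86  87  86  90  87]
207 [ -0.73717093 -86.48844472]
289 [  -0.80189477 -145.47014644]
290 [  -0.80274016 -146.2405406 ]
[   0.25937251 -113.61919541]
```

Call:
move_arm(
  steps=[
    [15,0,-5,0],
    [50,0,-8,0],
    [90,0,-8,0],
    [135,0,-8,0],
    [180,0,-8,0],
    [225,0,-8,0],
    [260,0,-8,0],
    [285,0,-8,0],
    [296,0,-5,0],
    [296,0,20,0],
    [296,0,40,0],
    [296,0,46,0],
    [296,0,46,0],
  ],
  grip=0,
)

```text
clock: 18.15
position: [0.4948, 0.2697, 0.2546]
ee_rot: [-2.113, -2.325, 0.001]
force: [-0.4, 0.4, 0.6]
width: 0.003
```

```bash
python3 - <<'E'
from h import *
s=arm.observe(); print(s['clock'],s['position'],s['width']*91.8,s['force'],s['joints'],w2c(s['position']*1000))
snap('side','s9.png');a=cv2.imread('pics/s9.png'); cv2.imwrite('pics/s9c.png',cv2.resize(a[120:300,220:400],(600,600)))
go(c2w(0,110),253,YAW)
E
```

```text
18.15 [0.49484935 0.26965525 0.25457346] 0.24540018226189148 [-0.37043147  0.37853888  0.56426036] [-0.86676583  0.52467239  0.38267509  1.91084199 -0.27521032  0.75795001
 -0.23380007] [-8.88940660e-02  1.79974282e+02]
shift [-70.1  -0.2   2.1] twist 0.0 cur psi 0.0954
```

View pics/s9c.png

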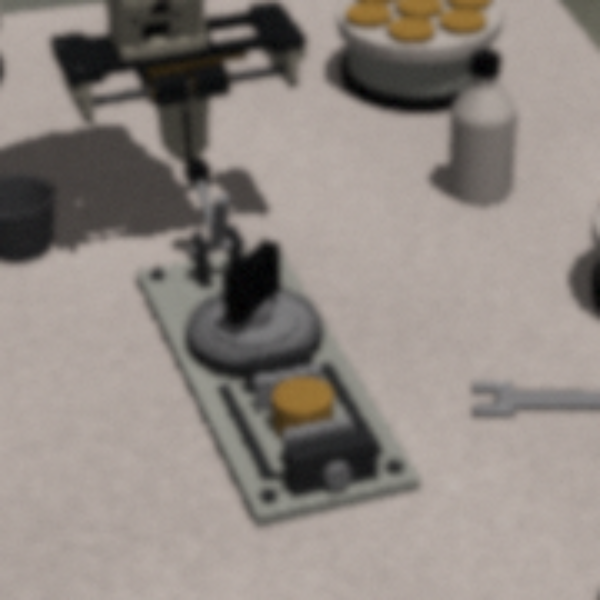

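Call:
move_arm(
  steps=[
    [-8,0,0,0],
    [-16,0,0,0],
    [-24,0,0,0],
    [-32,0,0,0],
    [-40,0,0,0],
    [-48,0,0,0],
    [-56,0,0,0],
    [-64,0,0,0],
    [-70,0,0,0],
    [-70,0,0,0],
    [-70,0,0,0],
  ],
)

```text
clock: 19.58
position: [0.5016, 0.2003, 0.2546]
ee_rot: [-2.112, -2.325, 0.0]
force: [-0.1, -0.2, 0.2]
width: 0.005
```

```bash
python3 - <<'E'
from h import *
s=arm.observe(); print(s['clock'],s['position'],s['width']*91.8,s['force'],w2c(s['position']*1000))
snap('side','s10.png');a=cv2.imread('pics/s10.png'); cv2.imwrite('pics/s10c.png',cv2.resize(a[120:300,220:400],(600,600)))
E
```

```text
19.575 [0.50156741 0.20034447 0.25458353] 0.44949617819007104 [-0.0929567  -0.22850479  0.16727646] [2.80225339e-02 1.10338781e+02]
```

View pics/s10c.png

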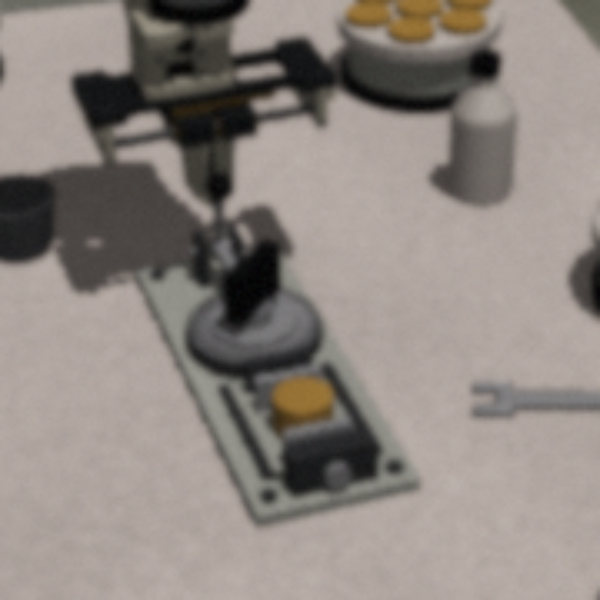

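Call:
move_arm(
  steps=[
    [5,0,-20,0],
    [5,0,-50,-0.05],
    [0,0,-75,-0.2],
    [-20,0,-80,-0.38],
    [-45,0,-80,-0.56],
    [-70,0,-80,-0.74],
    [-90,0,-80,-0.92],
    [-105,0,-80,-1.1],
    [-110,0,-80,-1.28],
    [-111,-1,-80,-1.46],
    [-111,-1,-80,-1.64],
    [-111,-1,-80,-1.82],
    [-111,-1,-80,-2.0],
    [-111,-1,-80,-2.16],
    [-111,-1,-80,-2.26],
    [-111,-1,-80,-2.27],
    [-111,-1,-80,-2.27],
    [-111,-1,-80,-2.27],
  ],
  grip=45,
)

```text
clock: 21.88
position: [0.5112, 0.0898, 0.3347]
ee_rot: [1.215, -2.897, -0.0]
force: [-0.2, -0.2, 0.2]
width: 0.489
```

```bash
python3 - <<'E'
from h import *
s=arm.observe(); print(s['clock'],s['position'],s['width']*91.8,s['force'],s['ft_torque'],s['joints'],w2c(s['position']*1000))
snap('wrist','w11.png'); snap('side','s11.png');a=cv2.imread('pics/s11.png'); cv2.imwrite('pics/s11c.png',cv2.resize(a[120:300,220:400],(600,600)))
go((511.8,90.2),238.5,2.3646)
E
```

```text
21.875 [0.51116134 0.08982289 0.33471332] 44.85641817444233 [-0.16559499 -0.17925248  0.20934667] [0.05491371 0.11221549 0.00989739] [-0.22614312  0.34133933 -0.06518515  1.91369463  0.02812062  0.88746598
  2.05935818] [-0.89907841 -0.59455293]
shift [-0.7 -0.2 96.2] twist 0.001 cur psi 2.3652
```

View pics/w11.png

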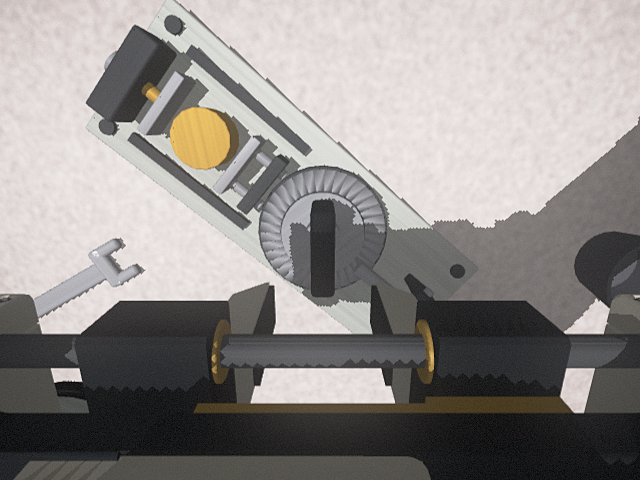

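View pics/s11c.png

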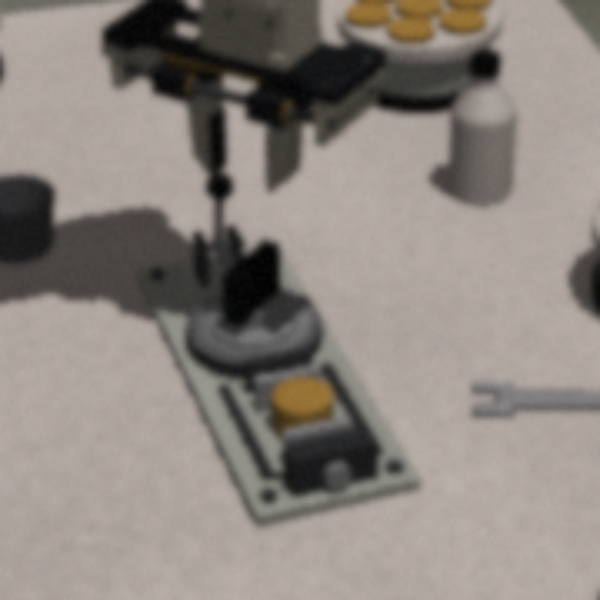

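Call:
move_arm(
  steps=[
    [0,0,40,0],
    [0,0,75,0],
    [0,0,94,0],
    [0,0,96,0],
    [0,0,96,0],
    [0,0,96,0],
  ],
)

```text
clock: 22.72
position: [0.5116, 0.0899, 0.2397]
ee_rot: [-1.215, 2.895, -0.0]
force: [0.3, 0.2, 0.6]
width: 0.49
```

Call:
move_arm(
  steps=[
    [0,0,0,0],
    [0,0,0,0],
    [0,0,0,0],
    [0,0,0,0],
    [0,0,0,0],
  ],
  grip=0,
  grip_force=20,
)

```text
clock: 23.35
position: [0.5112, 0.0897, 0.2388]
ee_rot: [-1.216, 2.896, -0.0]
force: [-0.8, -0.3, 2.4]
width: 0.17
```

```bash
cat > o.py <<'E'
from h import *
s=arm.observe(); M=R.from_rotvec(s['ee_rot']).as_matrix(); psi=np.arctan2(M[1,1],M[0,1])
print(round(s['clock'],2),np.round(s['position']*1000,1),'w',round(s['width']*91.8,1),'F',np.round(s['force'],1),'T',np.round(s['ft_torque'],3),'psi',round(psi,4),'turn',round(2.5657-psi,3),'clicks',round((2.5657-psi)/.17453,2), 'j7 eff',round(s['joint_efforts'][6],3))
E
python3 o.py; python3 o.py
```

```text
23.35 [511.2  89.7 238.8] w 15.6 F [-0.8 -0.3  2.4] T [0.049 0.159 0.068] psi 2.3659 turn 0.2 clicks 1.14 j7 eff -0.015
23.35 [511.2  89.7 238.8] w 15.6 F [-0.8 -0.3  2.4] T [0.049 0.159 0.068] psi 2.3659 turn 0.2 clicks 1.14 j7 eff -0.015
```

Call:
move_arm(
  steps=[
    [0,0,0,0.05],
    [0,0,0,0.13],
    [0,0,0,0.21],
    [0,0,0,0.29],
    [0,0,0,0.37],
    [0,0,0,0.41],
    [0,0,0,0.41],
  ],
)

```text
clock: 24.22
position: [0.5111, 0.09, 0.2388]
ee_rot: [0.603, -3.083, -0.0]
force: [-1.1, 0.3, 4.5]
width: 0.172
```

```bash
python3 o.py
```

```text
24.23 [511.1  90.  238.8] w 15.8 F [-1.1  0.3  4.5] T [0.252 0.432 0.011] psi 1.9568 turn 0.609 clicks 3.49 j7 eff -0.369
```

Call:
move_arm(
  steps=[
    [0,0,0,0.06],
    [0,0,0,0.12],
    [0,0,0,0.12],
  ],
)

```text
clock: 24.6
position: [0.5111, 0.09, 0.2388]
ee_rot: [0.418, -3.114, -0.0]
force: [-2.3, 0.8, 5.9]
width: 0.172
```

```bash
python3 o.py
```

```text
24.6 [511.1  90.  238.8] w 15.8 F [-2.3  0.8  5.9] T [ 0.423  0.533 -0.006] psi 1.8376 turn 0.728 clicks 4.17 j7 eff -0.529
```

Call:
move_arm(
  steps=[
    [0,0,0,0.06],
    [0,0,0,0.12],
    [0,0,0,0.12],
  ],
)

```text
clock: 24.98
position: [0.5111, 0.0901, 0.2388]
ee_rot: [0.231, -3.133, -0.001]
force: [-2.9, 2.5, 5.5]
width: 0.173
```

```bash
python3 o.py
```

```text
24.98 [511.1  90.1 238.8] w 15.8 F [-2.9  2.5  5.5] T [ 0.456  0.49  -0.005] psi 1.7178 turn 0.848 clicks 4.86 j7 eff -0.418
```

Call:
move_arm(
  steps=[
    [0,0,0,0.04],
    [0,0,0,0.07],
    [0,0,0,0.07],
  ],
)

```text
clock: 25.35
position: [0.5111, 0.0901, 0.2388]
ee_rot: [0.12, -3.139, -0.001]
force: [-3.0, 2.9, 5.4]
width: 0.174
```

```bash
python3 o.py
```

```text
25.35 [511.1  90.1 238.8] w 16.0 F [-3.   2.9  5.4] T [0.472 0.592 0.005] psi 1.647 turn 0.919 clicks 5.26 j7 eff -0.221
```

Call:
move_arm(
  steps=[
    [0,0,0,0.04],
    [0,0,0,0.07],
    [0,0,0,0.07],
  ],
)

```text
clock: 25.72
position: [0.5111, 0.0901, 0.2388]
ee_rot: [0.01, -3.141, -0.001]
force: [-3.4, 1.0, 5.0]
width: 0.172
```

```bash
python3 o.py
```

```text
25.73 [511.1  90.1 238.8] w 15.8 F [-3.4  1.   5. ] T [0.527 0.56  0.004] psi 1.5771 turn 0.989 clicks 5.66 j7 eff -0.22
```

Call:
move_arm(
  steps=[
    [0,0,0,0.04],
    [0,0,0,0.06],
    [0,0,0,0.06],
  ],
)

```text
clock: 26.1
position: [0.5111, 0.0901, 0.2388]
ee_rot: [-0.084, -3.14, -0.001]
force: [-2.7, 3.2, 5.2]
width: 0.176
```

```bash
python3 o.py
```

```text
26.1 [511.1  90.1 238.8] w 16.1 F [-2.7  3.2  5.2] T [ 0.581  0.54  -0.004] psi 1.5172 turn 1.049 clicks 6.01 j7 eff -0.118
```

Call:
move_arm(
  steps=[
    [0,0,0,0.03],
    [0,0,0,0.05],
    [0,0,0,0.05],
  ],
)

```text
clock: 26.48
position: [0.5111, 0.0902, 0.2388]
ee_rot: [-0.162, -3.137, -0.001]
force: [-2.4, 1.8, 5.8]
width: 0.176
```

```bash
python3 o.py; python3 -c "
from h import *
snap('side','s12.png');a=cv2.imread('pics/s12.png'); cv2.imwrite('pics/s12c.png',cv2.resize(a[200:290,260:360],(800,720))[:600])"
```

```text
26.48 [511.1  90.2 238.8] w 16.1 F [-2.4  1.8  5.8] T [ 0.579  0.596 -0.007] psi 1.4674 turn 1.098 clicks 6.29 j7 eff -0.168
```

View pics/s12c.png

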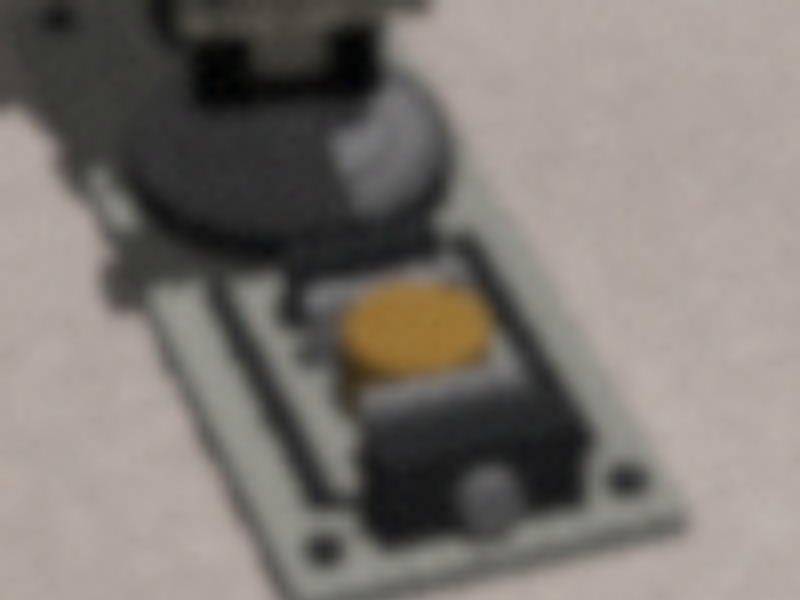

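Call:
move_arm(
  steps=[
    [0,0,0,0.03],
    [0,0,0,0.05],
    [0,0,0,0.05],
  ],
)

```text
clock: 26.9
position: [0.5111, 0.0902, 0.2388]
ee_rot: [-0.241, -3.132, -0.001]
force: [-1.9, 0.9, 5.5]
width: 0.172
```

```bash
python3 o.py
```

```text
26.9 [511.1  90.2 238.8] w 15.8 F [-1.9  0.9  5.5] T [0.562 0.546 0.016] psi 1.4174 turn 1.148 clicks 6.58 j7 eff -0.192
```

Call:
move_arm(
  steps=[
    [0,0,0,0.03],
    [0,0,0,0.05],
    [0,0,0,0.05],
  ],
)

```text
clock: 27.28
position: [0.5111, 0.0902, 0.2388]
ee_rot: [-0.319, -3.125, -0.001]
force: [-3.0, 3.0, 5.2]
width: 0.174
```

```bash
python3 o.py
```

```text
27.27 [511.1  90.2 238.8] w 16.0 F [-3.   3.   5.2] T [0.645 0.539 0.111] psi 1.3673 turn 1.198 clicks 6.87 j7 eff -0.224
```

Call:
move_arm(
  steps=[
    [0,0,0,0.03],
    [0,0,0,0.05],
    [0,0,0,0.05],
  ],
)

```text
clock: 27.65
position: [0.5111, 0.0903, 0.2388]
ee_rot: [-0.397, -3.116, -0.001]
force: [-2.8, 3.4, 5.1]
width: 0.173
```

```bash
python3 o.py
```

```text
27.65 [511.1  90.3 238.8] w 15.8 F [-2.8  3.4  5.1] T [0.703 0.528 0.157] psi 1.3171 turn 1.249 clicks 7.15 j7 eff -0.266
```

```bash
cat > o2.py <<'E'
from h import *
T=[];P=[]
for i in range(6):
    s=arm.observe(); M=R.from_rotvec(s['ee_rot']).as_matrix(); P.append(np.arctan2(M[1,1],M[0,1])); T.append(s['ft_torque'][2]); arm.get_image('top')
t=2.5657-np.mean(P); print(round(s['clock'],2),'T',np.round(T,3),'mean',round(np.mean(T),3),'turn',round(t,3),'clicks',round(t/.17453,2))
E
python3 o2.py
```

```text
27.9 T [0.157 0.144 0.119 0.183 0.142 0.085] mean 0.138 turn 1.248 clicks 7.15
```

Call:
move_arm(
  steps=[
    [0,0,0,0.03],
    [0,0,0,0.05],
    [0,0,0,0.05],
  ],
)

```text
clock: 28.32
position: [0.5111, 0.0903, 0.2388]
ee_rot: [-0.475, -3.105, -0.001]
force: [-2.8, 3.8, 5.3]
width: 0.173
```

```bash
python3 o2.py
```

```text
28.57 T [0.202 0.128 0.14  0.167 0.129 0.129] mean 0.149 turn 1.299 clicks 7.44
```

Call:
move_arm(
  steps=[
    [0,0,0,0.03],
    [0,0,0,0.05],
    [0,0,0,0.05],
  ],
)

```text
clock: 29.0
position: [0.5111, 0.0904, 0.2388]
ee_rot: [-0.553, -3.092, -0.001]
force: [-1.8, 3.5, 5.8]
width: 0.17
```

```bash
python3 o2.py
```

```text
29.25 T [0.211 0.181 0.176 0.171 0.195 0.17 ] mean 0.184 turn 1.349 clicks 7.73
```

Call:
move_arm(
  steps=[
    [0,0,0,0.03],
    [0,0,0,0.06],
    [0,0,0,0.06],
  ],
)

```text
clock: 29.68
position: [0.5111, 0.0904, 0.2388]
ee_rot: [-0.646, -3.074, -0.001]
force: [-2.7, 3.6, 5.0]
width: 0.174
```

```bash
python3 o2.py
```

```text
29.93 T [0.291 0.251 0.214 0.222 0.196 0.249] mean 0.237 turn 1.409 clicks 8.07
```

Call:
move_arm(
  steps=[
    [0,0,0,0.03],
    [0,0,0,0.045],
    [0,0,0,0.045],
  ],
)

```text
clock: 30.35
position: [0.5111, 0.0904, 0.2388]
ee_rot: [-0.715, -3.059, -0.001]
force: [-2.0, 3.1, 5.8]
width: 0.173
```

```bash
python3 o2.py
```

```text
30.6 T [0.283 0.295 0.334 0.317 0.27  0.249] mean 0.291 turn 1.454 clicks 8.33
```

Call:
move_arm(
  steps=[
    [0,0,0,-0.02],
    [0,0,0,-0.04],
    [0,0,0,-0.04],
  ],
)

```text
clock: 31.02
position: [0.5111, 0.0904, 0.2388]
ee_rot: [-0.653, -3.073, -0.001]
force: [-3.1, 4.7, 5.0]
width: 0.169
```

```bash
python3 o2.py
```

```text
31.27 T [0.266 0.283 0.333 0.291 0.283 0.276] mean 0.289 turn 1.414 clicks 8.1
```

Call:
move_arm(
  steps=[
    [0,0,0,-0.015],
    [0,0,0,-0.025],
    [0,0,0,-0.025],
  ],
)

```text
clock: 31.7
position: [0.5112, 0.0903, 0.2388]
ee_rot: [-0.616, -3.08, -0.001]
force: [-2.6, 4.8, 5.4]
width: 0.172
```

```bash
python3 o2.py
```

```text
31.95 T [-0.117 -0.097 -0.093 -0.133 -0.127 -0.135] mean -0.117 turn 1.39 clicks 7.96
```

Call:
move_arm(
  steps=[
    [0,0,0,0.01],
    [0,0,0,0.01],
  ],
)

```text
clock: 32.25
position: [0.5111, 0.0903, 0.2388]
ee_rot: [-0.631, -3.077, -0.001]
force: [-2.6, 5.1, 6.3]
width: 0.17
```

Call:
move_arm(
  steps=[
    [0,0,0,0],
    [0,0,0,0],
    [0,0,0,0],
    [0,0,-20,0],
    [0,0,-50,0],
    [0,0,-90,0],
    [0,0,-100,0],
    [0,0,-100,0],
    [0,0,-100,0],
  ],
  grip=45,
)

```text
clock: 33.38
position: [0.5107, 0.0897, 0.3375]
ee_rot: [-0.631, -3.076, 0.001]
force: [-0.8, -0.5, -0.2]
width: 0.489
```

```bash
python3 o2.py; python3 -c "
from h import *
snap('wrist','w13.png')
snap('side','s13.png');a=cv2.imread('pics/s13.png'); cv2.imwrite('pics/s13c.png',cv2.resize(a[120:300,220:400],(600,600)))"
```

```text
33.62 T [ 0.019 -0.008  0.009 -0.019 -0.028 -0.031] mean -0.01 turn 1.4 clicks 8.02
```

View pics/w13.png

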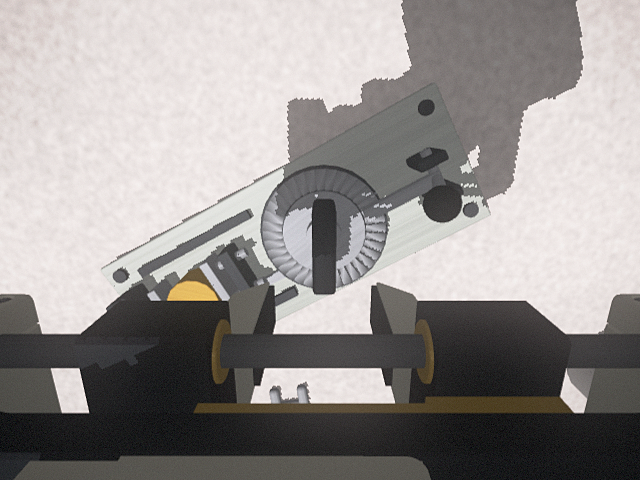

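View pics/s13c.png

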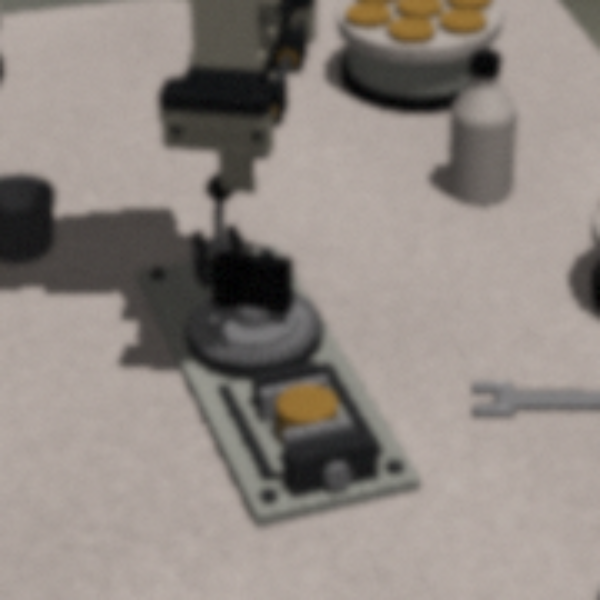

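```bash
python3 -c "
from h import *
go(c2w(0,-120),340,YAW)"
```

```text
shift [ -58.  -104.3   -1.5] twist 1.071 cur psi 1.1659
```

Call:
move_arm(
  steps=[
    [-5,-8,-2,0.1],
    [-13,-24,-2,0.25],
    [-24,-42,-2,0.42],
    [-34,-62,-2,0.6],
    [-44,-80,-2,0.78],
    [-53,-96,-2,0.94],
    [-58,-104,-2,1.05],
    [-58,-104,-2,1.07],
    [-58,-104,-2,1.07],
  ],
)

```text
clock: 34.9
position: [0.5235, -0.0281, 0.3406]
ee_rot: [-2.109, -2.328, -0.0]
force: [0.3, -0.2, -0.8]
width: 0.491
```

```bash
python3 -c "
from h import *
im=snap('wrist','w14.png')[:,:,::-1]; cv2.imwrite('pics/w14c.png',cv2.resize(im[20:320,220:420],(400,600)))
s=arm.observe();print(s['clock'],s['position'],s['force'])"
```

```text
34.95 [ 0.52351618 -0.02802638  0.34065814] [ 0.25137721 -0.24173917  0.86793175]
```

View pics/w14c.png

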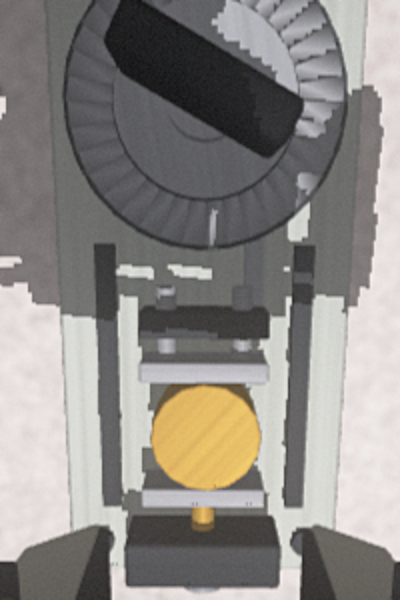

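```bash
python3 -c "
from h import *
im=cv2.imread('pics/w14.png'); print(im[195:220,322,1].tolist(), im[195:220,293,1].tolist())
for v in (210,211,212): print(v,w2c(onz('wrist',(322,v),.04)*1000))
"
```

```text
[108, 97, 89, 88, 90, 88, 107, 164, 195, 186, 190, 197, 198, 201, 203, 195, 138, 109, 163, 188, 186, 186, 183, 186, 187] [108, 93, 91, 89, 92, 83, 120, 178, 192, 184, 187, 193, 197, 196, 197, 191, 202, 224, 223, 217, 219, 222, 220, 219, 223]
210 [   0.56268369 -100.81748661]
211 [   0.56448876 -101.6086772 ]
212 [   0.56629674 -102.40113648]
```

```bash
python3 -c "
from h import *
print(arm.sign_off())"
```

```text
the job is handed in; nothing more can be done
None
```

The blank is clamped against the stop pad with two clicks of spring, and I handed the job in at about 35 s. I have no verdict back from the judge.

**What I did**
- Flipped the pawl out, turned the knob back from about 1.67 to 0.20 rad, and stood the 44 mm cylinder on the bed. I picked it at pixel (430, 247) in the top view, and it measured 43.3 mm there and 43.6 mm in the fingers.
- Flipped the pawl back onto the teeth, then turned clockwise in small steps while reading the wrist torque.
- Torque began to rise at about 1.10 rad, between clicks 6 and 7. I took clicks 7 and 8 and stopped.

**Last checks**
- **Pawl:** easing the knob back, the torque dropped from +0.29 to −0.12 N m near 1.40 rad, so the pawl carries the load at click 8. After I let go, the bar stayed at 1.40 rad.
- **Blank:** the final wrist picture shows it upright and flush between jaw and pad.
- **Clamping force:** about 13–14 N, estimated from torque and not measured directly.
- **Bystanders:** I made no contact with them. The wrench and oiler looked unmoved in the late pictures, but I did not measure any of the six again.

**Checks that disagreed**
- The top and wrist cameras differed by about 3 mm on where the clamp stands. I used the wrist camera, corrected by the feel of the grip.
- One torque reading while easing back was higher than the forward line, which would mean up to about 19 N. That is still inside the 6 to 20 N limits.
- A first reading of the jaw edge from pictures pointed to contact near 1.29 rad, or only about 5 N, below the limit. I put this down to a shadow on the earlier picture. The jaw's position in the last picture gives 1.09 rad, which agrees with the torque.

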